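Turn the modelling wheel to the easel and set its brake

TASK

The plaster bird on the modelling wheel must face the easel: push gently with a fingertip on a spoke of the wheel until the bird's beak points at the middle of the canvas, then push the brake lever on the wheel's foot clockwise (seen from above) all the way to its stop. Do not grip or lift anything, do not touch the bird itself, leave everything else on the table where it stands, and finish clear of it all.

Things in the scene. Friction and masses are not known exactly. Their poses are not given: they have to be found in the camera images.
- wheel: Modelling wheel head: dark steel disc, 170 mm wide, top 75 mm above the table. Origin on its vertical axis, 59 mm above the table. Four 12 mm steel spokes along its own +x, +y, -x, -y rise outwards: centreline 70 mm up at the rim, 79 mm at 120 mm from the axis, 84 mm at the 18 mm black end ball (at 140 mm). Turns without limit either way; friction (1.2 N at a spoke) stops it where left.
- bird: Sitting plaster bird, 126 mm long, 42 mm wide, 52 mm tall, 220 g, standing loose in the centre of the wheel, riding round with it by friction. Origin at the centre of its round underside, 75 mm above the table. Its own +x points along the beak (tip 68 mm from the origin, 37 mm above the underside), -x to the tail, z up. It stands at some angle to the spokes.
- canvas_mid (a point): Centre of the front face of the white canvas on the small wooden table easel, 125 mm above the table. The canvas is 240 mm wide and 180 mm tall and faces roughly towards the wheel; the easel is fixed, to the left of the wheel.
- base: Fixed iron foot under the wheel, 140 mm across, 14 mm thick. Origin on the wheel's axis at table height, z up, x roughly the robot's x. A flat arm, 50 mm wide and 12 mm thick, reaches 215 mm from the axis along its own -y (roughly the robot's right) and carries the brake post. Otherwise the space under the spokes is free.
- brake (a joint): Brake lever's angle (rad), growing clockwise seen from above. At 0 (off) it points along the foot's -y, straight out from the wheel; at 1.2 (on, its stop) it has swung 1.2 rad towards the foot's -x, towards the robot. Starts between 0 and 0.3. Friction (about 1.2 N at 68 mm from the pivot) keeps it where left. The simulated brake does not hold the wheel: do not bump it afterwards.
- brake_pivot (a point): Point on the brake lever's vertical pivot, at the lever's mid height, 71 mm above the table, 185 mm from the wheel's axis along the foot's -y.
- brake_tip (a point): Centre of the 20 mm black ball at the lever's free end, 90 mm from the pivot, 71 mm above the table. The lever is a level steel rod 12 mm thick with nothing under it but table and, near the pivot, the foot's arm.
- jar: Bystander, loose: squat grey paint jar, 60 mm wide, 65 mm tall. Origin at its underside.
- pot: Bystander, loose: open white water pot, 66 mm wide, 75 mm tall. Origin at its underside.
- flask: Bystander, loose: paint bottle, 60 mm wide, 150 mm tall. Origin at its underside.
- brush: Bystander, loose: paint brush lying on the table, 190 mm long. Origin at its underside.
- eraser: Bystander, loose: white eraser block, 50 x 24 x 14 mm, lying between wheel and brake. Origin at its underside.
- knife: Bystander, loose: palette knife lying on the table, 200 mm long. Origin at its underside.
Not all that is in view belongs to the job. There is more than one size of the bird; the job needs the middle-sized.

How it is judged:
On the way, in this order (a step that is already met when the one before it is completed fails the run):
1. the bird's beak points at the middle of the canvas while the brake is still off (x of canvas_mid in the frame of bird above 0.1 m and y of canvas_mid in the frame of bird between -0.05 and 0.05 m and horizontal distance between bird and wheel below 0.02 m and angle between bird's own z axis and vertical below 0.1 rad and height (world z) of bird below 0.08 m and value of joint brake below 0.6 rad), for 0.3 s.
2. the brake lever is pushed home (x of canvas_mid in the frame of bird above 0.1 m and y of canvas_mid in the frame of bird between -0.05 and 0.05 m and value of joint brake above 1.08 rad), for 0.2 s.
At the end, for the whole second after the job is handed in: The line from the bird's centre along its beak passes within 50 mm of the canvas centre, the bird still stands in the middle of the wheel (within 20 mm), the brake lever is turned past 1.08 of its 1.2 rad, and all is at rest (all of step 2 and horizontal distance between bird and wheel below 0.02 m and angle between bird's own z axis and vertical below 0.1 rad and height (world z) of bird below 0.08 m and angular speed of wheel below 0.05 rad/s and linear speed of bird below 0.02 m/s); the robot touches nothing.
It fails at once if the bird is touched by the robot (contact force between any of the fingers, the arm and bird above 0.5 N).
It fails at once if the bird is lifted, tipped or shoved off the wheel's centre (height (world z) of bird above 0.083 m or angle between bird's own z axis and vertical above 0.3 rad or horizontal distance between bird and wheel above 0.025 m).
It fails at once if the wheel is gripped or shoved hard (over 25 N) (contact force between the fingers and wheel above 25 N).
It fails at once if the brake lever or foot is gripped or shoved hard (over 30 N) (contact force between the fingers and base above 30 N).
It fails at once if something else on the table is moved by more than 25 mm or lifted (distance of any of jar, pot, flask, brush, eraser, knife from where it was at the start of the episode above 0.025 m).
It also fails if it takes over 69 s, if anything falls off the work surface, if the arm or the gripper's body presses on something with over 40 N, if the wrist force passes 120 N, or if a joint passes its speed limit or range.

ROBOT

A 6-joint arm with a two-finger parallel gripper is mounted at the origin on the work surface. World frame = base frame: x ahead of the robot, y to its left, z up, the work surface at z = 0. Lengths are in m, angles in rad, forces in N, time in s.
With the tool pointing down it reaches from about 0.35 to 0.775 m from the base axis. Payload 5.5 kg.
Tool frame: the origin (TCP) lies midway between the tips of the shut fingers; the grasp point (between the pads) lies 19 mm behind it; z points along the fingers, y is the line along which they close (so a half turn about z gives the same grasp; the last joint's range is limited). The gripper opens to 85 mm and grips with 20 to 120 N. Pads are 22 mm wide; open, the fingers measure 114 mm over their backs; the gripper's body (76 mm by 85 mm) begins 54 mm behind the grasp point. The pads swing forward as they close: fully open they stand 13 mm farther back than shut.
Start: joints at [1.124, 0.313, 0.046, 1.304, 0, 1.431], TCP at [0.174, 0.548, 0.231] pointing down, gripper open.
Joint ranges: [-2.76, 2.76], [-0.86, 1.69], [-1.03, 1.26], [-2.2, 2.34], [-1.47, 1.5], [-3.14, 3.14]. Speed limits (rad/s): [2.57, 2.57, 3.14, 3.14, 3.14, 3.14].

INTERFACE

Orientations are given as a unit quaternion [x, y, z, w].
In Python, from rig import r gives the robot as it stands.
- The arm moves only by the shell command python3 -m crank 'ROWS' [FORCE]. ROWS is JSON, one flat list of numbers, 7 for each row, row after row: the turn, a rotation vector about the tool's x, y, z in degrees, then the shift along the tool's x, y, z in cm, then the finger opening in cm, from 0 to 8.54. In form: [ax, ay, az, x, y, z, grip, ax, ay, az, x, y, z, grip, ...]. A call has 1 to 20 rows; each row is the pose to reach, as a shift and turn from the pose commanded when the call began, along the tool's axes at that moment; what a row does not reach only later rows make up. A row lasts 1/10 s, in which the tool goes at most 50 mm and 8.59 degrees, less where a joint would pass 70% of its speed; a pose out of reach is approached as far as the arm can. A call with a gripper value outside its range is refused whole. The fingers move at their own pace and stop on an object; FORCE is the grip in N (left out, the last holds). Time passes only in rows, so rows that repeat a pose let the fingers close. It gives the time, the measured TCP pose, the force, the opening and the grip force at its end, in the units of the state.
- r.read_state(): the state, without advancing time (a new reading comes with each control period).
- r.camera(name): name is "scene" or "top"; returns (picture, depth): 480x640x3 uint8, red, green, blue; 480x640 float32, m along the optical axis (not along the pixel's ray), 0 where there is no reading.
- r.calibration(name): a dict with "intrinsics" (3x3 intrinsics, pixels), "distortion" ([k1, k2, p1, p2, k3] as OpenCV has them; the pictures are not rectified), "rvec" (rotation vector, rad) and "tvec" (3), from world to camera coordinates, as OpenCV has them. Camera axes: x right, y down, z forward; pixel columns grow to the right and rows downward; lengths in m; the calibration is good to about 2 mm. A picture is of the moment at which its call begins. calibration takes no time and is no camera call.
- r.hand_in(): hands the job in; it is judged then, once.
The state is a dict: "clock": time; "joints": joint angles; "joint_velocities": joint speeds; "effort": joint torques, N m; "ee_pos": TCP position; "ee_rot": TCP orientation; "wrist_force": force on the tool from outside, world axes, zero at the start; "wrist_torque": the same for the moment, N m; "opening": opening from 0.0 (shut) to 1.0 (fully open); "finger_force": force on a finger pad.
Only numpy, scipy, OpenCV 4.12 (cv2) and the standard library are available. Lean on these libraries where they do the work, as an engineer would, in place of code of your own. Each camera call takes 0.05 s, during which the arm holds its last target. There are 200 camera calls.

## Working session

There is one attempt and no reset: what is moved stays moved. The work goes in short steps, Python scripts to look and compute and a shell command to move; the robot and the scene stay as the last step left them, time stands still between calls to the robot, and variables do not carry over. Pictures are saved under pics/ and viewed, at most 10 in all, crops included, and the job is handed in when it is done.

```bash
mkdir -p pics
cat > h.py <<'E'
import numpy as np, cv2
from rig import r
def load(n,tag):
    d=np.load(f'pics/{tag}_{n}.npz'); return d['p'],d['d']
def snap(n,tag):
    p,d=r.camera(n); np.savez(f'pics/{tag}_{n}.npz',p=p,d=d); cv2.imwrite(f'pics/{tag}_{n}.png',p[:,:,::-1]); return p,d
def cal(n):
    c=r.calibration(n); K=np.array(c['intrinsics'],float); D=np.array(c['distortion'],float)
    R=cv2.Rodrigues(np.array(c['rvec'],float))[0]; t=np.array(c['tvec'],float).ravel(); return K,D,R,t
def ray(n,uv):
    K,D,R,t=cal(n); q=cv2.undistortPoints(np.array(uv,float).reshape(-1,1,2),K,D)[:,0]
    return -R.T@t,np.c_[q,np.ones(len(q))]@R
def onplane(n,uv,z):
    o,d=ray(n,uv); return o+d*((z-o[2])/d[:,2])[:,None]
def bydepth(n,uv,dep):
    o,d=ray(n,uv); uv=np.array(uv).reshape(-1,2).astype(int); return o+d*dep[uv[:,1],uv[:,0]][:,None]
def proj(n,P):
    K,D,R,t=cal(n); return cv2.projectPoints(np.array(P,float).reshape(-1,3),cv2.Rodrigues(R)[0],t,K,D)[0][:,0]
E
python3 - <<'E'
from h import *
for n in('top','scene'): snap(n,'a')
s=r.read_state(); print(s['ee_pos'],s['ee_rot'],s['clock'])
for n in('top','scene'): print(ray(n,[[320,240]]))
E
```

```text
[0.17343252 0.54772138 0.23046461] [ 1.52793707e-01  9.88257733e-01 -8.19225066e-04 -2.53739895e-04] 0.1
(array([0.45828357, 0.0540273 , 1.3161601 ]), array([[ 0.07792587, -0.00987435, -0.99692405]]))
(array([ 1.01789359, -0.31035293,  1.03236768]), array([[-0.43533208,  0.32147471, -0.84097064]]))
```

View pics/a_top.png

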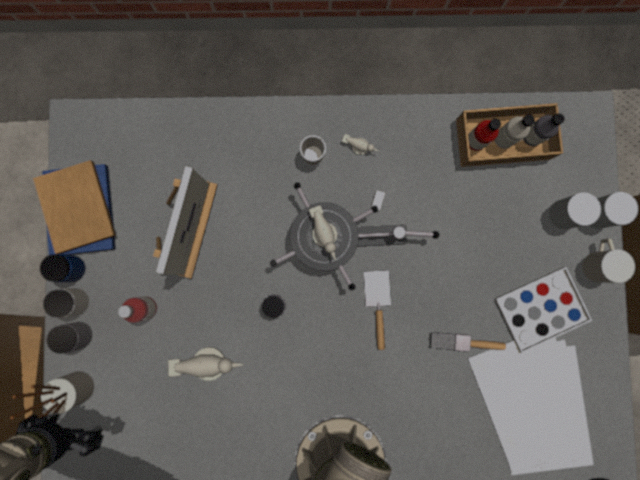

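View pics/a_scene.png

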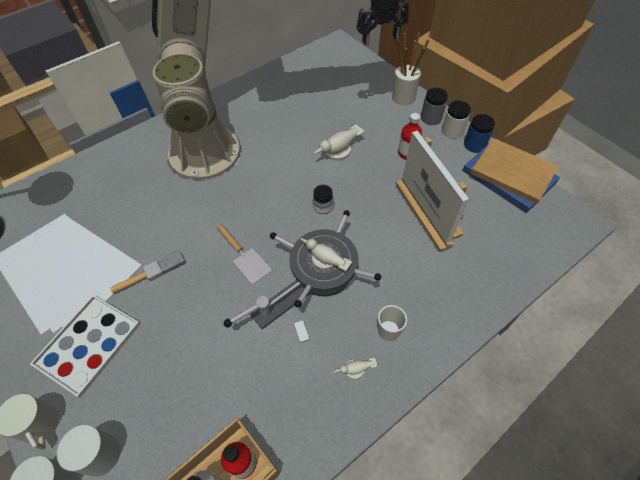

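The three birds in the top image are at (205,365), which is the large one off the wheel, (360,145), the small one, and (323,233), on the wheel and middle-sized. The one on the wheel fits. I'll confirm it in an enlarged crop, which also shows which end is the beak.

Run:
```python
from h import *
a,da=load('top','a'); b,db=load('scene','a')
f=lambda i,x,y,w,h,s: cv2.convertScaleAbs(cv2.resize(i[y:y+h,x:x+w],None,fx=s,fy=s,interpolation=cv2.INTER_CUBIC),alpha=1.4)
A=f(a,265,175,80+30,120,4.5)[:540,:400]; B=f(b,265,210,110,120,4.5)[:540,:400]
A=f(a,270,180,90,120,4.4);B=f(b,280,210,90,120,4.4)
cv2.imwrite('pics/crop1.png',np.hstack([A,B])[:,:,::-1])
# balls
g=a.max(2)
m=(g<45).astype(np.uint8)
n,l,s,c=cv2.connectedComponentsWithStats(m)
for i in range(1,n):
    if 15<s[i,4]<400 and 230<c[i][0]<460 and 150<c[i][1]<330: print(s[i],c[i].round(1), onplane('top',[c[i]],.084)[0].round(4), onplane('top',[c[i]],.071)[0].round(4))
```

```text
[295 183   5   5  20] [296.8 185. ] [0.6909 0.0965 0.084 ] [0.6933 0.0969 0.071 ]
[372 207   5   5  18] [374.3 208.8] [ 0.6289 -0.0925  0.084 ] [ 0.6307 -0.094   0.071 ]
[433 232   6   6  26] [435.5 234.5] [ 0.5633 -0.2407  0.084 ] [ 0.5645 -0.2438  0.071 ]
[383 236  14   8  63] [389.4 239.6] [ 0.5526 -0.1274  0.084 ] [ 0.5536 -0.1293  0.071 ]
[322 249   8  10  25] [325.3 253.2] [0.5221 0.0295 0.084 ] [0.5228 0.0292 0.071 ]
[349 284   5   6  23] [351.  286.4] [ 0.4406 -0.0313  0.084 ] [ 0.4405 -0.0322  0.071 ]
[262 296  22  22 356] [272.4 306.6] [0.3954 0.1593 0.084 ] [0.3947 0.1604 0.071 ]
```

View pics/crop1.png

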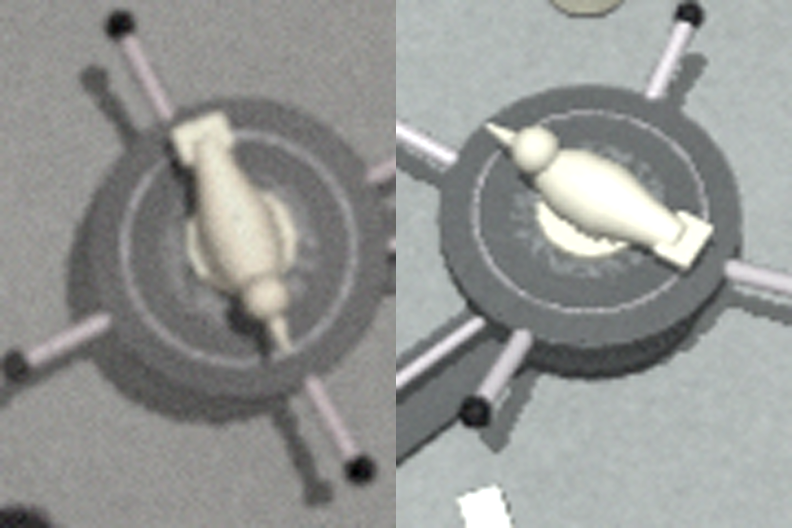

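The crop confirms the middle-sized bird on the wheel. In the top image its beak tip is near (335,260) and its tail near (316,211), so it faces the robot. Next I'll measure the beak heading, the canvas, the pivot and the bystanders.

Run:
```python
from h import *
a,da=load('top','a'); b,db=load('scene','a')
C=(onplane('top',[[296.8,185]],.084)[0]+onplane('top',[[351,286.4]],.084)[0])/2
bt=onplane('top',[[334.8,259.5]],.112)[0]; tl=onplane('top',[[316,211]],.10)[0]
print('wheel',C,'ball4',onplane('top',[[278,262.5]],.084)[0],'beak',bt,'tail',tl)
ang=lambda v:np.degrees(np.arctan2(v[1],v[0]))
print('heading',ang(bt-C),ang(bt-tl),[ang(onplane('top',[p],.084)[0]-C) for p in([296.8,185],[374.3,208.8],[278,262.5],[351,286.4])])
# canvas points via scene depth
vv,uu=np.mgrid[130:250,395:475]; uv=np.c_[uu.ravel(),vv.ravel()]
P=bydepth('scene',uv,db); ok=(db[uv[:,1],uv[:,0]]>0)&(P[:,2]>.05)&(P[:,2]<.24)&(P[:,1]>.15)
P=P[ok];print('n',len(P),P.min(0),P.max(0))
best=None;rng=np.random.default_rng(0)
for _ in range(500):
    q=P[rng.choice(len(P),3,False)];n=np.cross(q[1]-q[0],q[2]-q[0]);n/=np.linalg.norm(n)+1e-9
    k=abs((P-q[0])@n)<.004
    if best is None or k.sum()>best.sum():best=k
Q=P[best];m=Q.mean(0);n=np.linalg.svd(Q-m)[2][2]; print('plane',m,n,best.sum(),Q.min(0),Q.max(0))
k=np.array([-n[1],n[0]]);k/=np.linalg.norm(k);s=(Q-m)[:,:2]@k
lo,hi=np.percentile(s,[.5,99.5]);print('extent',lo,hi)
mid=m[:2]+k*(lo+hi)/2; # shift to z=.125
h=n[:2]/np.linalg.norm(n[:2]); d=-(.125-m[2])*n[2]/np.linalg.norm(n[:2]); cm=mid+h*d
print('canvas_mid',cm,'dir',ang(np.r_[cm,0]-C))
# pivot, tip
print('pivot top', bydepth('top',[[399,233]],da), 'tip',onplane('top',[[435.5,234.5]],.071))
for nm,p in dict(jar=(273,306),pot=(313,150),eraser=(378,200),knifeblade=(377,288),knifehandle=(380,345),knife2=(305,0),flask=(133,309)).items(): print(nm,bydepth('top',[p],da)[0].round(3))
```

```text
wheel [0.56580081 0.03256306 0.084     ] ball4 [0.50157659 0.14470875 0.084     ] beak [0.50535781 0.00777574 0.112     ] tail [0.62374434 0.05039324 0.1       ]
heading -157.70175172672126 -160.20183367056683 [np.float64(27.008283165601526), np.float64(-63.20683632313547), np.float64(119.79914504370872), np.float64(-152.99171683439846)]
n 3819 [0.37594661 0.31791581 0.05000113] [0.71618614 0.65575667 0.22063192]
plane [0.60471877 0.35069922 0.14220915] [-0.26336426 -0.9646871   0.00425042] 3033 [0.47927104 0.31791581 0.05000113] [0.71385459 0.38787015 0.22002981]
extent -0.12782222580169142 0.111406670464049
canvas_mid [0.5967815  0.35279031] dir 84.47406275562425
pivot top [[ 0.56857657 -0.15164244  0.08254925]] tip [[ 0.56435977 -0.24366225  0.071     ]]
jar [0.396 0.16  0.062]
pot [0.797 0.055 0.011]
eraser [ 0.661 -0.111  0.015]
knifeblade [ 0.434 -0.104  0.005]
knifehandle [ 0.291 -0.106  0.018]
knife2 [ 1.525  0.077 -0.553]
flask [0.398 0.48  0.124]
```

```bash
python3 -m crank '[0,0,0,-10,-10,0,0, 0,0,0,-20,-20,0,0, 0,0,0,-30,-30,0,0, 0,0,0,-47.3,-47.9,0,0, 0,0,0,-47.3,-47.9,0,0, 0,0,0,-47.3,-47.9,0,0, 0,0,0,-47.3,-47.9,0,0, 0,0,0,-47.3,-47.9,0,0, 0,0,0,-47.3,-47.9,0,0, 0,0,0,-47.3,-47.9,0,0, 0,0,0,-47.3,-47.9,0,0, 0,0,0,-47.3,-47.9,0,0, 0,0,0,-47.3,-47.9,0,0, 0,0,0,-47.3,-47.9,0,0, 0,0,0,-47.3,-47.9,0,0, 0,0,0,-47.3,-47.9,0,0, 0,0,0,-47.3,-47.9,0,0]' 20
```

```text
clock: 1.8
ee_pos: [0.4791, -0.0504, 0.2311]
ee_rot: [0.152, 0.988, 0.0, -0.001]
wrist_force: [-0.3, -0.3, -0.1]
opening: 0.004
finger_force: 0.0
```

```bash
python3 -m crank '[0,0,0,0,0,4,0, 0,0,0,0,0,8,0, 0,0,0,0,0,12,0, 0,0,0,0,0,15,0, 0,0,0,0,0,16.9,0, 0,0,0,0,0,16.9,0]'
cat > way.py <<'E'
import sys
from h import *
from scipy.spatial.transform import Rotation as Ro
C=np.array([.5658,.0326]);rr,a0,a1,st=map(float,sys.argv[1:5])
s=r.read_state();R=Ro.from_quat(s['ee_rot']).as_matrix();p=np.array(s['ee_pos'])
for a in np.arange(a0,a1,-st):
    w=np.r_[C+rr*np.array([np.cos(np.radians(a)),np.sin(np.radians(a))]),p[2]]
    print(a,(R.T@(w-p)*100).round(1)[:2])
E
python3 way.py .117 222 110 4
```

```text
clock: 2.4
ee_pos: [0.477, -0.0492, 0.0599]
ee_rot: [0.152, 0.988, 0.0, -0.003]
wrist_force: [-0.8, -0.1, -0.0]
opening: 0.004
finger_force: 0.0
222.0 [-0.1  0.4]
218.0 [0.6 0.8]
214.0 [1.3 1.3]
210.0 [1.9 1.8]
206.0 [2.5 2.4]
202.0 [3. 3.]
198.0 [3.5 3.7]
194.0 [4.  4.4]
190.0 [4.4 5.1]
186.0 [4.7 5.8]
182.0 [5.  6.6]
178.0 [5.3 7.3]
174.0 [5.4 8.1]
170.0 [5.6 8.9]
166.0 [5.7 9.8]
162.0 [ 5.7 10.6]
158.0 [ 5.6 11.4]
154.0 [ 5.5 12.2]
150.0 [ 5.4 13. ]
146.0 [ 5.2 13.8]
142.0 [ 4.9 14.6]
138.0 [ 4.6 15.3]
134.0 [ 4.3 16.1]
130.0 [ 3.8 16.8]
126.0 [ 3.4 17.4]
122.0 [ 2.9 18.1]
118.0 [ 2.3 18.7]
114.0 [ 1.7 19.2]
```

```bash
python3 -m crank '[0,0,0,-0.1,0.4,0,0, 0,0,0,0.2,0.6,0,0, 0,0,0,0.6,0.8,0,0, 0,0,0,0.9,1.0,0,0, 0,0,0,1.3,1.3,0,0, 0,0,0,1.6,1.5,0,0, 0,0,0,1.9,1.8,0,0, 0,0,0,2.2,2.1,0,0, 0,0,0,2.5,2.4,0,0, 0,0,0,3.0,3.0,0,0, 0,0,0,3.5,3.7,0,0, 0,0,0,4.0,4.4,0,0, 0,0,0,4.4,5.1,0,0, 0,0,0,4.7,5.8,0,0, 0,0,0,5.0,6.6,0,0, 0,0,0,5.3,7.3,0,0, 0,0,0,5.4,7.7,0,0, 0,0,0,5.5,8.1,0,0]'; python3 way.py .117 176 98 4
python3 - <<'E'
from h import *
snap('top','b')
E
```

```text
clock: 4.2
ee_pos: [0.4519, 0.043, 0.0622]
ee_rot: [0.153, 0.988, -0.0, -0.0]
wrist_force: [0.9, -1.5, 0.3]
opening: -0.003
finger_force: 0.6
176.0 [ 0.2 -0.3]
172.0 [0.4 0.5]
168.0 [0.5 1.3]
164.0 [0.5 2.1]
160.0 [0.5 2.9]
156.0 [0.4 3.8]
152.0 [0.3 4.6]
148.0 [0.2 5.4]
144.0 [-0.1  6.2]
140.0 [-0.4  6.9]
136.0 [-0.7  7.7]
132.0 [-1.1  8.4]
128.0 [-1.5  9.1]
124.0 [-2.   9.7]
120.0 [-2.5 10.3]
116.0 [-3.1 10.9]
112.0 [-3.7 11.5]
108.0 [-4.4 12. ]
104.0 [-5.1 12.4]
100.0 [-5.8 12.8]
```

View pics/b_top.png

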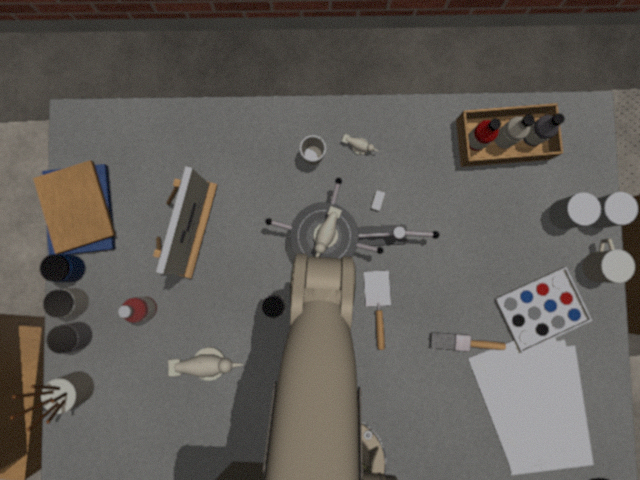

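The wheel has turned clockwise: the ball that was at (297,185) is now at (338,181), and the bird at (326,232) is riding with it. I'll keep going.

```bash
python3 -m crank '[0,0,0,0.4,0.3,0,0, 0,0,0,0.5,0.9,0,0, 0,0,0,0.5,1.5,0,0, 0,0,0,0.5,2.1,0,0, 0,0,0,0.5,2.9,0,0, 0,0,0,0.4,3.8,0,0, 0,0,0,0.3,4.6,0,0, 0,0,0,0.2,5.4,0,0, 0,0,0,-0.1,6.2,0,0, 0,0,0,-0.4,6.9,0,0, 0,0,0,-0.7,7.7,0,0, 0,0,0,-1.1,8.4,0,0, 0,0,0,-1.5,9.1,0,0, 0,0,0,-2.0,9.7,0,0, 0,0,0,-2.5,10.3,0,0, 0,0,0,-2.8,10.6,0,0, 0,0,0,-3.1,10.9,0,0, 0,0,0,-3.4,11.2,0,0, 0,0,0,-3.4,11.2,0,0]'; python3 way.py .117 116 92 2
python3 - <<'E'
from h import *
for n in('top','scene'): snap(n,'c')
a,_=load('top','c')
m=(a.max(2)<45).astype(np.uint8)
n,l,s,c=cv2.connectedComponentsWithStats(m)
C=np.array([.5658,.0326])
for i in range(1,n):
    if 10<s[i,4]<100 and 230<c[i][0]<460 and 150<c[i][1]<330:
        p=onplane('top',[c[i]],.084)[0][:2]-C; print(c[i].round(1),np.linalg.norm(p).round(3),np.degrees(np.arctan2(p[1],p[0])).round(1))
E
python3 - <<'E'
from h import *
f=lambda i,x,y,w,h,s: cv2.convertScaleAbs(cv2.resize(i[y:y+h,x:x+w],None,fx=s,fy=s,interpolation=cv2.INTER_CUBIC),alpha=1.4)
cv2.imwrite('pics/crop2.png',np.hstack([f(load('top','c')[0],265,175,120,120,3.3),f(load('scene','c')[0],270,200,120,120,3.3)])[:,:,::-1])
E
```

```text
clock: 6.15
ee_pos: [0.5189, 0.1394, 0.0624]
ee_rot: [0.153, 0.988, 0.0, 0.0]
wrist_force: [0.4, 0.3, -0.4]
opening: 0.002
finger_force: 0.0
116.0 [ 0.4 -0.3]
114.0 [ 0.1 -0. ]
112.0 [-0.2  0.3]
110.0 [-0.6  0.5]
108.0 [-0.9  0.8]
106.0 [-1.2  1. ]
104.0 [-1.6  1.2]
102.0 [-1.9  1.4]
100.0 [-2.3  1.6]
98.0 [-2.6  1.8]
96.0 [-3.  2.]
94.0 [-3.4  2.1]
[308.6 180.8] 0.14 14.3
[379.1 220.7] 0.14 -76.1
[364.9 229.9] 0.102 -83.4
[435.5 234.7] 0.273 -90.6
[389.4 239.7] 0.161 -94.8
[402.7 239.9] 0.193 -94.3
[298.4 264.3] 0.094 137.9
[339.2 291.5] 0.141 -165.7
```

View pics/crop2.png

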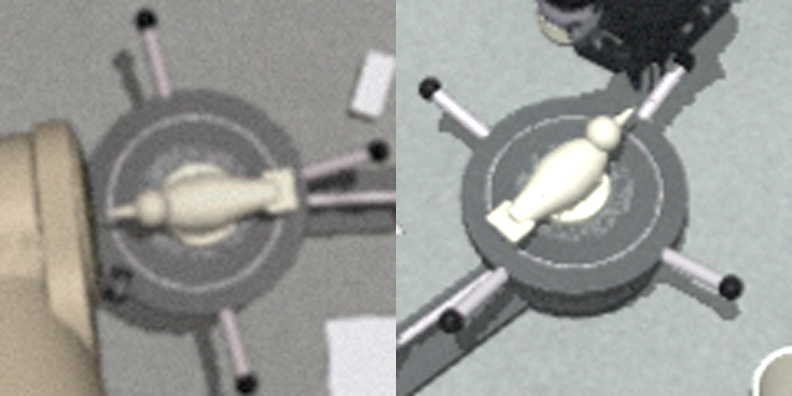

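```bash
cat > head.py <<'E'
import sys
from h import *
b=[float(x) for x in sys.argv[1:5]]
C=np.array([.5658,.0326]);cm=np.array([.5968,.3528])
B=onplane('top',[b[:2]],.112)[0][:2];T=onplane('top',[b[2:]],.10)[0][:2]
an=lambda v:np.degrees(np.arctan2(v[1],v[0]))
print('beak',B,'tail',T,'heading',an(B-C),an(B-T),'need',an(cm-C))
E
python3 head.py 298.9 240.8 351.4 232.6
```

```text
beak [0.55135626 0.09234759] tail [ 0.56993179 -0.03396634] heading 103.59028524766285 98.36586576484927 need 84.47017240904796
```

```bash
python3 -m crank '[0,0,0,-0.2,0.3,0,0, 0,0,0,-0.4,0.4,0,0, 0,0,0,-0.6,0.5,0,0, 0,0,0,-0.8,0.7,0,0, 0,0,0,-1.0,0.9,0,0, 0,0,0,-1.2,1.0,0,0, 0,0,0,-1.4,1.1,0,0, 0,0,0,-1.6,1.2,0,0, 0,0,0,-1.8,1.3,0,0, 0,0,0,-2.0,1.4,0,0, 0,0,0,-2.2,1.5,0,0, 0,0,0,-2.3,1.6,0,0, 0,0,0,-2.3,1.6,0,0, 0,0,0,-2.3,1.6,0,0]'
python3 - <<'E'
from h import *
a,_=snap('top','d');snap('scene','d')
m=(a.max(2)<45).astype(np.uint8)
n,l,s,c=cv2.connectedComponentsWithStats(m)
C=np.array([.5658,.0326])
for i in range(1,n):
    if 10<s[i,4]<100 and 230<c[i][0]<460 and 150<c[i][1]<330:
        p=onplane('top',[c[i]],.084)[0][:2]-C; q=np.linalg.norm(p)
        if .135<q<.145: print(c[i].round(1),q.round(3),np.degrees(np.arctan2(p[1],p[0])).round(1))
f=lambda i,x,y,w,h,s: cv2.convertScaleAbs(cv2.resize(i[y:y+h,x:x+w],None,fx=s,fy=s,interpolation=cv2.INTER_CUBIC),alpha=1.4)
cv2.imwrite('pics/crop3.png',np.hstack([f(load('top','d')[0],265,175,120,120,3.3),f(load('scene','d')[0],270,200,120,120,3.3)])[:,:,::-1])
E
```

```text
clock: 7.65
ee_pos: [0.5452, 0.1475, 0.0624]
ee_rot: [0.153, 0.988, 0.0, 0.0]
wrist_force: [-0.1, -0.7, -0.3]
opening: 0.004
finger_force: 0.1
[321.5 178.6] 0.14 1.2
[326.  293.5] 0.141 -178.7
```

View pics/crop3.png

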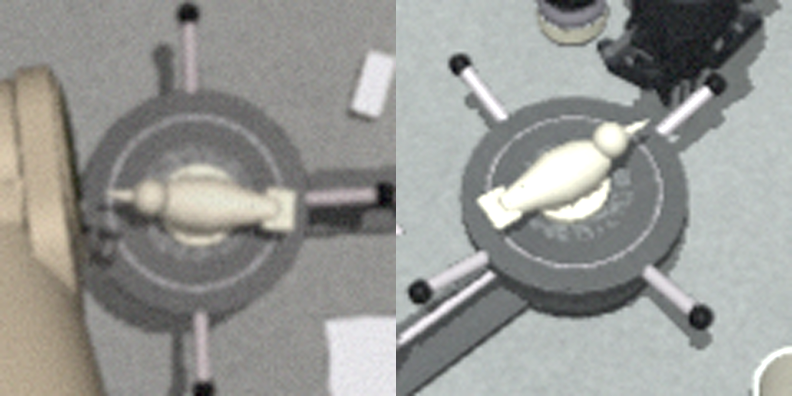

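```bash
python3 head.py 297.7 234.1 349.8 238
python3 - <<'E'
from h import *
# canvas check via top view: top edge of canvas, z~.22 by corner pixels front face
print(proj('top',[[.5968,.3528,.125],[.5658,.0326,.112]]), proj('scene',[[.5968,.3528,.125]]))
E
```

```text
beak [0.56741152 0.09496923] tail [ 0.55694918 -0.02982319] heading 88.51989682550362 85.2076447900977 need 84.47017240904796
[[187.79247749 223.02225319]
 [323.88560962 234.33122509]] [[429.18428668 188.32689844]]
```

The bird now faces the canvas: heading is about 85° and 84.5° is needed, with the beak at about (298,234) and the tail at (350,238) in the top image. I'll back off, lift and cross to the far side of the brake lever.

```bash
python3 -m crank '[0,0,0,0.5,-0.2,0,0, 0,0,0,1.5,-0.5,0,0, 0,0,0,2.9,-0.9,0,0, 0,0,0,2.9,-0.9,-2,0, 0,0,0,2.9,-0.9,-6,0, 0,0,0,2.9,-0.9,-10,0, 0,0,0,2.9,-0.9,-14,0, 0,0,0,2.9,-0.9,-16,0, 0,0,0,2.9,-0.9,-16,0]'
python3 - <<'E'
from h import *
from scipy.spatial.transform import Rotation as Ro
s=r.read_state();R=Ro.from_quat(s['ee_rot']).as_matrix();p=np.array(s['ee_pos'])
print((R.T@(np.array([.604,-.22,p[2]])-p)*100).round(1))
E
```

```text
clock: 8.65
ee_pos: [0.5158, 0.1479, 0.2261]
ee_rot: [0.153, 0.988, 0.001, 0.003]
wrist_force: [-0.1, -0.6, -0.4]
opening: -0.004
finger_force: 0.0
[-19.5 -32.4   0. ]
```

```bash
python3 -m crank '[0,0,0,-2,-3.3,0,0, 0,0,0,-4.5,-7.5,0,0, 0,0,0,-7,-11.7,0,0, 0,0,0,-9.5,-15.8,0,0, 0,0,0,-12,-20,0,0, 0,0,0,-14.5,-24.1,0,0, 0,0,0,-17,-28.3,0,0, 0,0,0,-19.5,-32.4,0,0, 0,0,0,-19.5,-32.4,0,0, 0,0,0,-19.5,-32.4,4,0, 0,0,0,-19.5,-32.4,8,0, 0,0,0,-19.5,-32.4,12,0, 0,0,0,-19.5,-32.4,15,0, 0,0,0,-19.5,-32.4,17,0, 0,0,0,-19.5,-32.4,17,0]'
cat > br.py <<'E'
from h import *
from scipy.spatial.transform import Rotation as Ro
s=r.read_state();R=Ro.from_quat(s['ee_rot']).as_matrix();p=np.array(s['ee_pos'])
V=np.array([.5686,-.1516])
for a in range(-64,-165,-5):   # finger centre angle about pivot, radius 72
    w=np.r_[V+.072*np.array([np.cos(np.radians(a)),np.sin(np.radians(a))]),p[2]]
    print(a,(R.T@(w-p)*100).round(1)[:2])
E
python3 br.py
```

```text
clock: 10.15
ee_pos: [0.5987, -0.2175, 0.0475]
ee_rot: [0.153, 0.988, 0.002, -0.004]
wrist_force: [-0.6, -0.1, -0.8]
opening: 0.001
finger_force: 0.0
-64 [-0.1  0.2]
-69 [ 0.4 -0.3]
-74 [ 0.9 -0.6]
-79 [ 1.4 -0.9]
-84 [ 2.  -1.2]
-89 [ 2.6 -1.4]
-94 [ 3.2 -1.6]
-99 [ 3.8 -1.7]
-104 [ 4.4 -1.8]
-109 [ 5.  -1.8]
-114 [ 5.7 -1.8]
-119 [ 6.3 -1.7]
-124 [ 6.9 -1.5]
-129 [ 7.5 -1.3]
-134 [ 8.1 -1.1]
-139 [ 8.6 -0.8]
-144 [ 9.1 -0.4]
-149 [ 9.6 -0. ]
-154 [10.1  0.4]
-159 [10.5  0.9]
-164 [10.9  1.4]
```

```bash
python3 -m crank '[0,0,0,0.4,-0.3,-0.4,0, 0,0,0,0.7,-0.5,-0.4,0, 0,0,0,0.9,-0.6,-0.4,0, 0,0,0,1.2,-0.8,-0.4,0, 0,0,0,1.4,-0.9,-0.4,0, 0,0,0,2.0,-1.2,-0.4,0, 0,0,0,2.6,-1.4,-0.4,0, 0,0,0,3.2,-1.6,-0.4,0, 0,0,0,3.8,-1.7,-0.4,0, 0,0,0,4.4,-1.8,-0.4,0, 0,0,0,5.0,-1.8,-0.4,0, 0,0,0,5.7,-1.8,-0.4,0, 0,0,0,6.3,-1.7,-0.4,0, 0,0,0,6.9,-1.5,-0.4,0, 0,0,0,7.2,-1.4,-0.4,0, 0,0,0,7.5,-1.3,-0.4,0, 0,0,0,7.8,-1.2,-0.4,0, 0,0,0,7.8,-1.2,-0.4,0]'
cat > lev.py <<'E'
import sys
from h import *
a,_=snap('top',sys.argv[1]);snap('scene',sys.argv[1])
m=(a.max(2)<45).astype(np.uint8)
n,l,s,c=cv2.connectedComponentsWithStats(m)
C=np.array([.5658,.0326]);V=np.array([.5686,-.1516])
for i in range(1,n):
    if 8<s[i,4]<100 and 230<c[i][0]<460 and 150<c[i][1]<330:
        for Q,z,k in((C,.084,.14),(V,.071,.09)):
            p=onplane('top',[c[i]],z)[0][:2]-Q; q=np.linalg.norm(p)
            if abs(q-k)<.007: print(k,c[i].round(1),q.round(3),np.degrees(np.arctan2(p[1],p[0])).round(1))
E
python3 lev.py e; python3 br.py | tail -8
```

```text
clock: 11.95
ee_pos: [0.5242, -0.2078, 0.0562]
ee_rot: [0.153, 0.988, 0.0, -0.0]
wrist_force: [1.0, -0.2, 1.2]
opening: -0.0
finger_force: 0.3
0.14 [321.5 178.6] 0.14 1.2
0.14 [266.  237.9] 0.141 91.6
0.14 [326.1 293.3] 0.141 -178.7
-129 [0.1 0. ]
-134 [0.7 0.3]
-139 [1.2 0.6]
-144 [1.8 0.9]
-149 [2.2 1.3]
-154 [2.7 1.7]
-159 [3.1 2.2]
-164 [3.5 2.7]
```

```bash
python3 -m crank '[0,0,0,0.3,0.1,0,0, 0,0,0,0.5,0.2,0,0, 0,0,0,0.7,0.3,0,0, 0,0,0,0.9,0.4,0,0, 0,0,0,0.9,0.4,0,0]'; python3 -m crank '[0,0,0,0.1,0.1,0,0, 0,0,0,0.2,0.15,0,0, 0,0,0,0.2,0.15,0,0]';python3 lev.py f
```

```text
clock: 12.55
ee_pos: [0.517, -0.2013, 0.0562]
ee_rot: [0.153, 0.988, 0.0, -0.0]
wrist_force: [0.9, -1.0, -0.5]
opening: 0.0
finger_force: 0.3
clock: 12.85
ee_pos: [0.516, -0.1996, 0.0564]
ee_rot: [0.153, 0.988, -0.0, 0.0]
wrist_force: [2.0, -0.9, 0.4]
opening: -0.0
finger_force: 0.7
0.14 [321.8 178.6] 0.14 0.9
0.14 [266. 238.] 0.141 91.7
0.14 [326.1 293.2] 0.141 -178.7
```

Force is still only friction. I'll go in small steps until it rises.

```bash
python3 -m crank '[0,0,0,0.15,0.1,0,0, 0,0,0,0.3,0.2,0,0, 0,0,0,0.3,0.2,0,0]'; python3 -m crank '[0,0,0,0.1,0.1,0,0, 0,0,0,0.2,0.15,0,0, 0,0,0,0.2,0.15,0,0]'
```

```text
clock: 13.25
ee_pos: [0.5157, -0.1989, 0.0569]
ee_rot: [0.153, 0.988, -0.002, 0.002]
wrist_force: [5.8, -6.4, -4.1]
opening: -0.002
finger_force: 4.0
clock: 13.55
ee_pos: [0.5155, -0.1985, 0.0571]
ee_rot: [0.154, 0.988, -0.003, 0.004]
wrist_force: [8.5, -11.0, -6.2]
opening: 0.001
finger_force: 6.4
```

The force rose to about 14 N and motion stopped, so the lever is at its stop. I'll back away, lift, and check.

```bash
python3 -m crank '[0,0,0,-0.4,-0.5,0,0, 0,0,0,-1.2,-1.5,0,0, 0,0,0,-2.5,-3.1,0,0, 0,0,0,-2.5,-3.1,-2,0, 0,0,0,-2.5,-3.1,-6,0, 0,0,0,-2.5,-3.1,-10,0, 0,0,0,-2.5,-3.1,-14,0, 0,0,0,-2.5,-3.1,-18,0, 0,0,0,-2.5,-7,-18,0, 0,0,0,-2.5,-11,-18,0, 0,0,0,-2.5,-15,-18,0, 0,0,0,-2.5,-15,-18,0, 0,0,0,-2.5,-15,-18,0]'; python3 lev.py g
```

```text
clock: 14.85
ee_pos: [0.4896, -0.3458, 0.2355]
ee_rot: [0.154, 0.988, 0.001, -0.001]
wrist_force: [0.2, 0.2, 0.2]
opening: 0.001
finger_force: 0.0
0.14 [321.5 178.7] 0.14 1.2
0.14 [381.5 234.3] 0.141 -89.9
0.14 [266.2 237.9] 0.14 91.5
0.09 [414.1 265.7] 0.088 -155.4
0.14 [326.1 293.6] 0.141 -178.7
```

View pics/g_top.png

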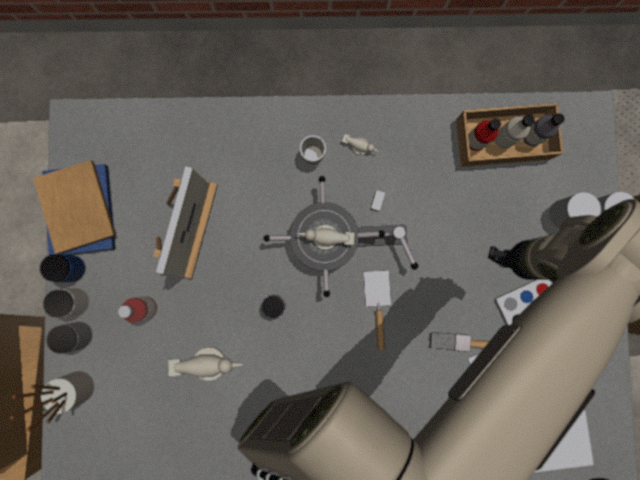

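In the top view the beak still points at the canvas, from the bird at (325,237) to the canvas at about (188,223). The lever tip is at (414,266), about 1.16 rad, with the stop felt. The bystanders are where they were and the arm is clear.

```bash
python3 -c "
from rig import r
print(r.hand_in())"
```

```text
the job is handed in; nothing more can be done
None
```

The job is handed in; the judge gave no verdict. By my measurements the bird's beak line passes about 10 mm from the canvas centre, the brake lever is at its stop (about 1.16 rad measured), the bystanders look unmoved, and the arm is clear.

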